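# Cover the open movements for the night

### The arm

A 6-joint arm with a two-finger parallel gripper is mounted at the origin on the work surface. World frame = base frame: x ahead of the robot, y to its left, z up, the work surface at z = 0. Lengths are in m, angles in degrees, forces in N, time in s.
With the tool pointing down it reaches from about 0.4 to 0.825 m from the base axis. Payload 7 kg.
Tool frame: the origin (TCP) lies midway between the tips of the shut fingers; the grasp point (between the pads) lies 19 mm behind it; z points along the fingers, y is the line along which they close (so a half turn about z gives the same grasp; the last joint's range is limited). The gripper opens to 88 mm and grips with 3 to 60 N. Pads are 19 mm wide; open, the fingers measure 130 mm over their backs; the gripper's body (78 mm by 193 mm) begins 47 mm behind the grasp point.
Start: joints at [-52.936, 20.546, 0.682, 0, -70.136, -16.507], TCP at [0.237, -0.632, 0.227] pointing down, gripper open.
Joint ranges: [-176.03, 176.03], [-82.01, 121.73], [-58.28, 71.71], [-173.87, 95.51], [-174.79, -0.11], [-173.66, 173.66]. Speed limits (degrees/s): [136.94, 136.94, 172.46, 180, 180, 180].

### API

Orientations are given as [roll, pitch, yaw] about the fixed x, y, z axes, in that order (R = Rz(yaw) Ry(pitch) Rx(roll)).
In Python, from plant import r, eyes, workorder gives the robot as it stands.
- The arm moves only by the tool step_arm, never from a script. Its argument "plan" is a list of rows, each a list of 5 numbers: the shift along the tool's x, y, z each as a share of 25 cm, from -1 to 1, then the turn about the tool's z as a share of 60 degrees, from -1 to 1, then the finger opening in mm, from 0 to 87.6. In form: [[x, y, z, turn, jaw], ...]. A call has 1 to 12 rows; each row is the pose to reach, as a shift and turn from the pose commanded when the call began, along the tool's axes at that moment; what a row does not reach only later rows make up. A row lasts 1/12 s, in which the tool goes at most 41.7 mm and 7.16 degrees, less where a joint would pass 70% of its speed; a pose out of reach is approached as far as the arm can. A call with a number of a shift or a turn outside -1 to 1 is refused whole. A call with a gripper value outside its range is refused whole. The fingers move at their own pace and stop on an object; "newtons" is the grip in N (left out, the last holds). Time passes only in rows, so rows that repeat a pose let the fingers close. It gives the time, the measured TCP pose, the force, the opening and the grip force at its end, in the units of the state.
- r.get_state(): the state, without advancing time (a new reading comes with each control period).
- eyes.capture(name): name is "scene" or "top" or "wrist"; returns the picture (400x640x3 uint8, red, green, blue); there is no depth.
- eyes.camera_model(name): a dict with "fov_y" (degrees; the focal length in pixels is half the picture's height over the tangent of half this angle, whatever the lens; pixels are square), "cx", "cy" (the principal point, pixels), "k1" (the pictures are not rectified: a ray, as slopes to the right and down, at radius r is drawn at 1 + k1 r^2 times it, then the intrinsics apply), "world_to_cam" (4x4, takes a point from world to camera coordinates); the wrist camera has in their place "hand_eye" (4x4, takes a point from camera to tool coordinates, whose origin is the TCP and whose axes are the flange's). Camera axes: x right, y up, looking along -z (the intrinsics and any distortion apply to the point x, -y, -z); pixel columns grow to the right and rows downward; lengths in m; the calibration is good to about 2 mm. A picture is of the moment at which its call begins: read the wrist's pose just before it. camera_model takes no time and is no camera call.
- workorder.close_job(): hands the job in; it is judged then, once.
The state is a dict: "time_s": time; "joints": joint angles; "qd": joint speeds; "joint_torque": joint torques, N m; "tcp_pos": TCP position; "eef_rot": TCP orientation; "contact_force": force on the tool from outside, world axes, zero at the start; "moment": the same for the moment, N m; "gripper_width": finger opening in m; "gripper_force": force on a finger pad.
Only numpy, scipy, OpenCV 4.12 (cv2) and the standard library are available. Lean on these libraries where they do the work, as an engineer would, in place of code of your own. Each camera call takes 0.05 s, during which the arm holds its last target. There are 200 camera calls.

### The job

Work is over for today: put the four white dust covers over the four open movements on the mat, each cover over the movement it was made for, the smallest cover over the smallest movement and so on up to the largest over the largest. Set each one down on the mat rather than dropping it, so that it stands flat with the whole movement inside, and leave the movements lying where they are.

Things in the scene. Friction and masses are not known exactly. Their poses are not given: they have to be found in the camera images.
- cover_a_knob (a point): the smallest dust cover: a round white plastic cap, open below, outer diameter 50 mm, inner diameter 44 mm, shell 32 mm tall, with an upright dark wooden knob 16 mm in diameter and 32 mm tall on its top. This point is on the knob's axis, 21 mm above the top of the shell, 11 mm below the knob's top and 53 mm above the cover's lower rim; z is the axis, up. Starts standing on the mat; about 60 g
- movement_a: the smallest movement: a round open brass watch or clock movement lying loose on the mat, 28 mm in diameter, 12 mm tall; origin at the centre of its underside, z up
- cover_b_knob (a point): the second smallest dust cover: a round white plastic cap, open below, outer diameter 66 mm, inner diameter 60 mm, shell 36 mm tall, with an upright dark wooden knob 16 mm in diameter and 32 mm tall on its top. This point is on the knob's axis, 21 mm above the top of the shell, 11 mm below the knob's top and 57 mm above the cover's lower rim; z is the axis, up. Starts standing on the mat; about 80 g
- movement_b: the second smallest movement: a round open brass watch or clock movement lying loose on the mat, 44 mm in diameter, 14 mm tall; origin at the centre of its underside, z up
- cover_c_knob (a point): the second largest dust cover: a round white plastic cap, open below, outer diameter 82 mm, inner diameter 76 mm, shell 40 mm tall, with an upright dark wooden knob 16 mm in diameter and 32 mm tall on its top. This point is on the knob's axis, 21 mm above the top of the shell, 11 mm below the knob's top and 61 mm above the cover's lower rim; z is the axis, up. Starts standing on the mat; about 100 g
- movement_c: the second largest movement: a round open brass watch or clock movement lying loose on the mat, 60 mm in diameter, 18 mm tall; origin at the centre of its underside, z up
- cover_d_knob (a point): the largest dust cover: a round white plastic cap, open below, outer diameter 98 mm, inner diameter 92 mm, shell 44 mm tall, with an upright dark wooden knob 16 mm in diameter and 32 mm tall on its top. This point is on the knob's axis, 21 mm above the top of the shell, 11 mm below the knob's top and 65 mm above the cover's lower rim; z is the axis, up. Starts standing on the mat; about 120 g
- movement_d: the largest movement: a round open brass watch or clock movement lying loose on the mat, 76 mm in diameter, 22 mm tall; origin at the centre of its underside, z up
- mat: the fixed cream bench mat on which all of this lies, 460 x 980 mm, 3 mm thick: its top is 3 mm above the bench; origin at the centre of its underside
Mind the look-alikes: they are no part of the job. What is shaped like the part that bears cover_c_knob but green or turquoise is not meant.

How it is judged (in metres and radians):
At the end, for the whole second after the job is handed in: Each cover stands flat on the mat (within 3 mm of its resting height, tilted less than 0.08 rad) over the movement of its own size rank, centred on it within 12 mm, released and at rest, and each movement is within 15 mm of where it lay at the start (horizontal distance between cover_a_knob and movement_a below 0.012 m and height (world z) of cover_a_knob below 0.059 m and angle between each of cover_a_knob, cover_b_knob, cover_c_knob, cover_d_knob's own z axis and vertical below 0.08 rad and contact force between the fingers and cover_a below 0.05 N and linear speed of each of cover_a, cover_b, cover_c, cover_d below 0.02 m/s and distance of each of movement_a, movement_b, movement_c, movement_d from where it was at the start of the episode below 0.015 m and horizontal distance between cover_b_knob and movement_b below 0.012 m and height (world z) of cover_b_knob below 0.063 m and contact force between the fingers and cover_b below 0.05 N and horizontal distance between cover_c_knob and movement_c below 0.012 m and height (world z) of cover_c_knob below 0.067 m and contact force between the fingers and cover_c below 0.05 N and horizontal distance between cover_d_knob and movement_d below 0.012 m and height (world z) of cover_d_knob below 0.071 m and contact force between the fingers and cover_d below 0.05 N); the robot touches nothing.
It fails at once if a movement is pushed more than 15 mm from where it lay (distance of any of movement_a, movement_b, movement_c, movement_d from where it was at the start of the episode above 0.015 m).
It fails at once if a cover is let go or dropped more than 15 mm above its resting height on the mat ((height (world z) of cover_a_knob above 0.071 m and contact force between the fingers and cover_a below 0.02 N) or (height (world z) of cover_b_knob above 0.075 m and contact force between the fingers and cover_b below 0.02 N) or (height (world z) of cover_c_knob above 0.079 m and contact force between the fingers and cover_c below 0.02 N) or (height (world z) of cover_d_knob above 0.083 m and contact force between the fingers and cover_d below 0.02 N)).
It also fails if it takes over 112 s, if anything falls off the work surface, if the arm or the gripper's body presses on something with over 40 N, if the wrist force passes 120 N, or if a joint passes its speed limit or range.

## Working session

There is one attempt and no reset: what is moved stays moved. The work goes in short steps, Python scripts to look and compute and a tool call to move; the robot and the scene stay as the last step left them, time stands still between calls to the robot, and variables do not carry over. Pictures are saved under pics/ and viewed, at most 14 in all, crops included, and the job is handed in when it is done.

Besides the shell and the picture viewer there is one more tool, called after ">>>" as a command line: name --pt "numbers of a row" for each row, then --argument value for the rest. step_arm: Moves the arm, as the interface text tells. Its arguments: {"type":"object","properties":{"plan":{"type":"array"},"newtons":{"type":"number"}},"required":["plan"]}

```bash
mkdir -p pics; cat > h.py <<'E'
import numpy as np,cv2,json
from plant import r,eyes,workorder
from scipy.spatial.transform import Rotation as R
def T_tool(s):
    T=np.eye(4);T[:3,:3]=R.from_euler('xyz',s["eef_rot"],degrees=True).as_matrix();T[:3,3]=s["tcp_pos"];return T
def cam(name,s=None):
    m=eyes.camera_model(name)
    c2w=T_tool(s)@np.array(m["hand_eye"]) if name=="wrist" else np.linalg.inv(np.array(m["world_to_cam"]))
    return m,c2w
def ray(m,c2w,u,v):
    f=200/np.tan(np.radians(m["fov_y"])/2)
    d=np.array([(u-m["cx"])/f,(v-m["cy"])/f]);p=d.copy()
    for _ in range(30): p=d/(1+m["k1"]*(p@p))
    return c2w[:3,3],c2w[:3,:3]@np.array([p[0],-p[1],-1.])
def onplane(m,c2w,u,v,z):
    o,d=ray(m,c2w,u,v);return o+d*(z-o[2])/d[2]
def two(r1,r2):
    A=np.stack([r1[1],-r2[1]],1);t=np.linalg.lstsq(A,r2[0]-r1[0],rcond=None)[0]
    a=r1[0]+t[0]*r1[1];b=r2[0]+t[1]*r2[1];return (a+b)/2,np.linalg.norm(a-b)
E
python3 - <<'E'
from h import *
s=r.get_state();print(s)
for n in("scene","top","wrist"):
    im=eyes.capture(n);cv2.imwrite(f"pics/{n}0.png",im[:,:,::-1]);m,c=cam(n,s);print(n,m["fov_y"],m["cx"],m["cy"],m["k1"],c.round(3).tolist())
E
```

```text
{'time_s': 0.0, 'joints': array([-5.29341853e+01,  2.05911469e+01,  6.32753088e-01, -2.00680316e-02,
       -7.01350727e+01, -1.65072396e+01]), 'qd': array([ 0.06108573, -0.00741761,  0.0634946 , -0.01228775,  0.04072121,
       -0.02483054]), 'joint_torque': array([ 1.86380654e-03, -5.82712054e+01,  2.93066454e+01,  6.99733034e+00,
        7.14212714e-03, -2.26420320e-04]), 'tcp_pos': array([ 0.23683926, -0.63155738,  0.22561835]), 'eef_rot': array([ 1.79905025e+02, -8.47222446e-03, -1.59448252e+02]), 'contact_force': array([ 0.01143952, -0.22508532,  0.26222673]), 'moment': array([-0.04200549,  0.02972108, -0.01948425]), 'gripper_force': 0.0, 'gripper_width': 0.08761879858362472}
scene 53.2700170133537 322.672158134122 200.10992925562536 -0.07363506634726605 [[0.463, -0.59, 0.661, 1.268], [0.886, 0.317, -0.338, -0.228], [-0.01, 0.742, 0.67, 0.776], [0.0, 0.0, 0.0, 1.0]]
top 52.21950866296211 321.79223292461995 192.76675973874003 -0.0011408426804052634 [[-0.079, 0.976, -0.204, 0.332], [-0.997, -0.079, 0.011, 0.141], [-0.005, 0.204, 0.979, 1.14], [0.0, 0.0, 0.0, 1.0]]
wrist 60.26334302112017 316.7030506446478 201.63028154419135 -0.05801882896255187 [[-0.35, -0.902, -0.253, 0.168], [0.937, -0.337, -0.096, -0.656], [0.002, -0.271, 0.963, 0.383], [0.0, 0.0, 0.0, 1.0]]
```

View pics/top0.png

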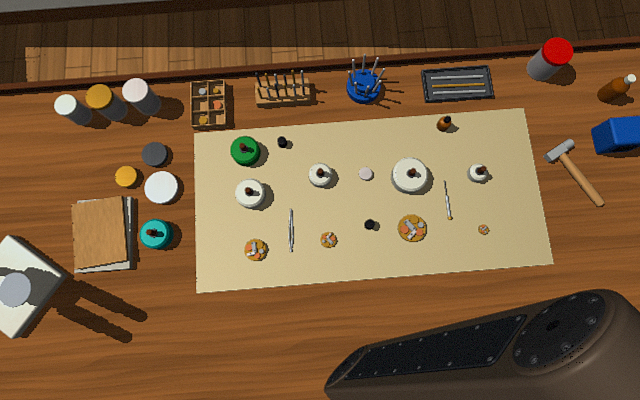

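View pics/scene0.png

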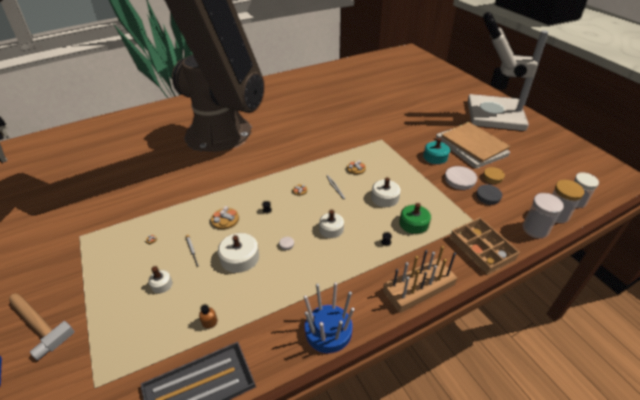

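Top view shows the white covers at c (250,193), b (321,175), d (410,175) and a (479,172). The movements lie at c (256,250), b (329,240), d (412,228) and a (484,229). The look-alikes for c are the green cover (245,150) and the turquoise one (157,234). The white cover at (250,193) is the one meant, because it is white and third in size. In the scene view the covers are c (386,190), b (331,223), d (238,250) and a (159,279).

```bash
cat > m1.py <<'E'
from h import *
K={'a':[(479,172),(159,279)],'b':[(321,175),(331,223)],'c':[(250,193),(386,190)],'d':[(410,175),(238,250)]}
M={'a':[(484,229),(151,240)],'b':[(329,240),(300,190)],'c':[(256,250),(357,168)],'d':[(412,228),(225,218)]}
sz={'a':12,'b':18,'c':20,'d':24}; hm={'a':.012,'b':.014,'c':.018,'d':.022}
hc={'a':.032,'b':.036,'c':.040,'d':.044}
ims=[cv2.imread(f"pics/{n}0.png") for n in("top","scene")]; cs=[cam(n) for n in("top","scene")]
def blob(mask,p,rad):
    n,l,st,ce=cv2.connectedComponentsWithStats(mask.astype(np.uint8))
    b=[(st[i,4],i) for i in range(1,n) if np.hypot(*(ce[i]-p))<rad and st[i,4]>5]
    if not b: return None
    i=max(b)[1];return l==i,st[i],ce[i]
vis=[i.copy() for i in ims]
for k in 'abcd':
    kn=[];mv=[];sh=[]
    for j in(0,1):
        im=ims[j].astype(int);B,G,Rr=im[...,0],im[...,1],im[...,2]
        yy,xx=np.mgrid[:400,:640];near=np.hypot(xx-K[k][j][0],yy-K[k][j][1])<sz[k]+6
        dark=(im.max(2)<125)&(Rr>G+12)&(G>=B)&near
        o=blob(dark,K[k][j],14);kn.append(o)
        hsv=cv2.cvtColor(ims[j],cv2.COLOR_BGR2HSV)
        near2=np.hypot(xx-M[k][j][0],yy-M[k][j][1])<sz[k]
        bg=ims[j][np.clip(M[k][j][1]-sz[k]-1,0,399),M[k][j][0]].astype(int)
        md=(np.abs(im-bg).sum(2)>70)&near2
        mv.append(blob(cv2.morphologyEx(md.astype(np.uint8),cv2.MORPH_CLOSE,np.ones((5,5))),M[k][j],8))
    for j in(0,1):
        for o,c in((kn[j],(0,0,255)),(mv[j],(255,0,0))):
            if o is not None: vis[j][o[0]]=c
    pts=[o[2] for o in kn]; P,e=two(ray(*cs[0],*pts[0]),ray(*cs[1],*pts[1]))
    print(k,'knob mid',P.round(4),'gap',round(e,4),'expect z',round(.003+hc[k]+.016,3),[o[1].tolist() for o in kn])
    if all(o is not None for o in mv):
        pm=[o[2] for o in mv];Q,e=two(ray(*cs[0],*pm[0]),ray(*cs[1],*pm[1]))
        pl=[onplane(*cs[j],*pm[j],.003+hm[k]*.7)[:2].round(4) for j in(0,1)]
        print('  mov',Q.round(4),round(e,4),pl,[o[1].tolist() for o in mv])
    else: print('  mov none',[o is None for o in mv])
a=cv2.resize(vis[0][130:270,220:500],None,fx=2.5,fy=2.5,interpolation=0);b=cv2.resize(ims[0][130:270,220:500],None,fx=2.5,fy=2.5,interpolation=2)
cv2.imwrite("pics/v1.png",cv2.resize(np.vstack([a[:,:],b]),None,fx=.85,fy=.85))
E
python3 m1.py
```

```text
a knob mid [ 0.5903 -0.3149  0.0516] gap 0.0001 expect z 0.051 [[477, 166, 10, 7, 40], [152, 267, 9, 11, 64]]
  mov [ 0.4294 -0.3132  0.003 ] 0.0017 [array([ 0.4289, -0.309 ]), array([ 0.4381, -0.3131])] [[478, 224, 12, 11, 98], [144, 236, 13, 9, 86]]
b knob mid [0.6191 0.1289 0.0583] gap 0.0004 expect z 0.055 [[318, 168, 5, 6, 26], [329, 210, 5, 10, 35]]
  mov [0.4347 0.1199 0.0037] 0.0012 [array([0.4341, 0.1206]), array([0.4444, 0.1152])] [[320, 232, 18, 16, 227], [291, 184, 17, 13, 155]]
c knob mid [0.5806 0.3281 0.0625] gap 0.0012 expect z 0.059 [[245, 187, 6, 7, 25], [385, 178, 4, 9, 27]]
  mov [0.4244 0.325  0.0041] 0.0049 [array([0.4224, 0.3209]), array([0.4375, 0.3192])] [[244, 238, 25, 23, 444], [338, 149, 39, 39, 1203]]
d knob mid [ 0.5963 -0.1204  0.0643] gap 0.0002 expect z 0.063 [[409, 168, 7, 7, 35], [233, 236, 7, 11, 45]]
  mov [ 0.4484 -0.1156  0.0032] 0.001 [array([ 0.447 , -0.1117]), array([ 0.4643, -0.1183])] [[397, 214, 30, 28, 662], [209, 208, 31, 23, 515]]
```

View pics/v1.png

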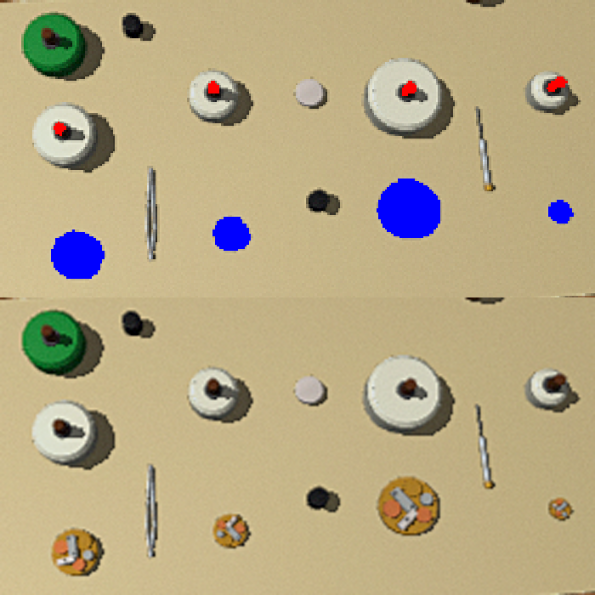

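All four pairs are found. The knobs triangulate to within 3.5 mm of the expected heights and the movement positions are plausible. I move to a wrist viewpoint between pairs a and d.

>>> step_arm --pt "-0.82 0.58 0 0.342 87.6" --pt "-0.82 0.58 0 0.342 87.6" --pt "-0.82 0.58 0 0.342 87.6" --pt "-0.82 0.58 0 0.342 87.6" --pt "-0.82 0.58 0 0.342 87.6" --pt "-0.82 0.58 0 0.342 87.6" --pt "-0.82 0.58 0 0.342 87.6" --pt "-0.82 0.58 0 0.342 87.6" --newtons 20

```text
time_s: 0.82
tcp_pos: [0.3795, -0.4222, 0.2268]
eef_rot: [180.0, 0.0, -179.7]
contact_force: [-0.6, -0.8, -0.4]
gripper_width: 0.0876
gripper_force: 0.0
```

>>> step_arm --pt "-0.57 0.83 0 0 87.6" --pt "-0.57 0.83 0 0 87.6" --pt "-0.57 0.83 0 0 87.6" --pt "-0.57 0.83 0 0 87.6" --pt "-0.57 0.83 0 0 87.6" --pt "-0.57 0.83 0 0 87.6" --pt "-0.57 0.83 0 0 87.6" --pt "-0.57 0.83 0 0 87.6" --pt "-0.57 0.83 0 0 87.6" --pt "-0.57 0.83 0 0 87.6"

```text
time_s: 1.65
tcp_pos: [0.5197, -0.2179, 0.2264]
eef_rot: [-180.0, -0.0, 180.0]
contact_force: [-0.1, 0.5, 0.4]
gripper_width: 0.0876
gripper_force: 0.0
```

```bash
python3 - <<'E'
from h import *
import pickle
s=r.get_state();im=eyes.capture("wrist")[:,:,::-1];print(s["time_s"],s["tcp_pos"],s["eef_rot"],s["qd"].round(2),s["joints"].round(1))
cv2.imwrite("pics/w1.png",im);pickle.dump(s,open("w1.pkl","wb"))
E
```

```text
1.65 [ 0.51966114 -0.21786086  0.22635116] [-1.79998472e+02 -3.64043156e-02  1.79956072e+02] [-0.47 -0.33 -0.03 -0.05  0.02 -0.15] [ -2.8  10.1 -13.6   0.  -66.3 -87.2]
```

View pics/w1.png

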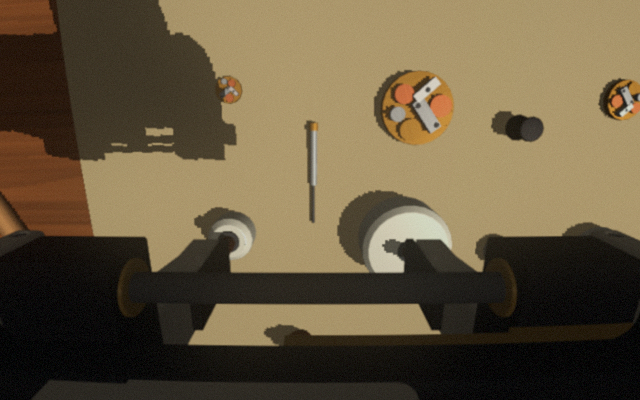

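The wrist view shows movement a at (229,89), d at (417,107) and part of b at (625,100). Cover a at (232,240) and cover d at (407,245) are partly hidden by the fingers. I back off 70 mm to get a second place of the wrist camera with the covers clear.

>>> step_arm --pt "0.28 0 0 0 87.6" --pt "0.28 0 0 0 87.6" --pt "0.28 0 0 0 87.6" --pt "0.28 0 0 0 87.6" --pt "0.28 0 0 0 87.6"

```text
time_s: 2.12
tcp_pos: [0.4503, -0.2177, 0.2272]
eef_rot: [-180.0, 0.1, 179.9]
contact_force: [0.6, -0.8, 0.5]
gripper_width: 0.0877
gripper_force: 0.0
```

```bash
cat > m2.py <<'E'
from h import *
import sys,pickle
def mv(im,p,rad):
    hsv=cv2.cvtColor(im,cv2.COLOR_BGR2HSV);yy,xx=np.mgrid[:400,:640]
    m=((hsv[...,1]>150)&(hsv[...,2]>90)&(np.hypot(xx-p[0],yy-p[1])<rad)).astype(np.uint8)
    c=np.vstack(cv2.findContours(m,cv2.RETR_EXTERNAL,cv2.CHAIN_APPROX_NONE)[0]);h=cv2.convexHull(c);return cv2.fitEllipse(h)
if __name__=="__main__":
    s=r.get_state();im=eyes.capture("wrist")[:,:,::-1].copy();n=sys.argv[1]
    cv2.imwrite(f"pics/{n}.png",im);pickle.dump(s,open(f"{n}.pkl","wb"));print(s["time_s"],s["tcp_pos"])
E
python3 m2.py w2
```

```text
2.1167 [ 0.45025166 -0.21770576  0.22716445]
```

View pics/w2.png

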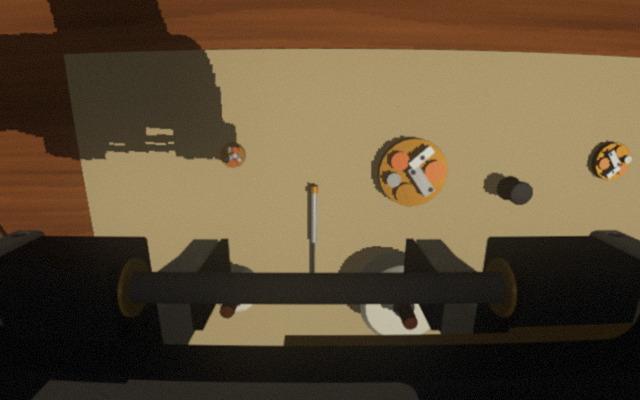

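The image's "up" is toward the robot, so I went the wrong way. Movements d (413,172), a (234,155) and b (612,160) are clear here, which gives them a second view. I move forward to see the covers.

>>> step_arm --pt "-0.56 0 0 0 87.6" --pt "-0.56 0 0 0 87.6" --pt "-0.56 0 0 0 87.6" --pt "-0.56 0 0 0 87.6" --pt "-0.56 0 0 0 87.6" --pt "-0.56 0 0 0 87.6" --pt "-0.56 0 0 0 87.6"

```text
time_s: 2.75
tcp_pos: [0.5901, -0.2167, 0.2257]
eef_rot: [180.0, -0.1, -180.0]
contact_force: [-0.7, -0.2, -0.8]
gripper_width: 0.0879
gripper_force: 0.0
```

```bash
python3 m2.py w3; cat > m3.py <<'E'
from m2 import *
L={n:(cv2.imread(f"pics/{n}.png"),cam("wrist",pickle.load(open(f"{n}.pkl","rb")))) for n in("w1","w2","w3")}
for k,p1,p2,rad,h in(('a',(229,89),(234,155),22,.012),('d',(417,107),(413,172),48,.022)):
    e1=mv(L["w1"][0],p1,rad);e2=mv(L["w2"][0],p2,rad)
    Q,g=two(ray(*L["w1"][1],*e1[0]),ray(*L["w2"][1],*e2[0]))
    print(k,np.round(e1,1) if 0 else e1,e2,'\n  tri',Q.round(4),round(g,4),[onplane(*L[n][1],*e[0],.003+h)[:2].round(4) for n,e in(("w1",e1),("w2",e2))])
E
python3 m3.py
```

```text
2.75 [ 0.5901449  -0.2167416   0.22574132]
a ((228.5364227294922, 89.25199890136719), (23.710416793823242, 27.041471481323242), 149.30123901367188) ((234.54998779296875, 156.29656982421875), (17.816015243530273, 22.60463523864746), 35.910499572753906) 
  tri [ 0.4293 -0.3056  0.0174] 0.0019 [array([ 0.4293, -0.3072]), array([ 0.4296, -0.3052])]
d ((417.08526611328125, 107.33056640625), (70.09567260742188, 74.59699249267578), 33.64608383178711) ((412.42108154296875, 171.74630737304688), (65.24446105957031, 69.7332534790039), 49.57158279418945) 
  tri [ 0.4475 -0.1111  0.0113] 0.0001 [array([ 0.4475, -0.115 ]), array([ 0.4449, -0.115 ])]
```

View pics/w3.png

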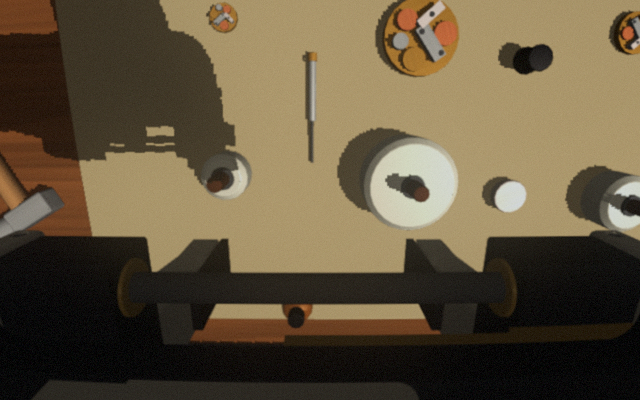

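w3 shows cover a's knob top at (213,185) and its shell at (227,175), and cover d's knob top at (422,193) and its shell at (411,183). Movements a (223,17) and d (421,36) are also visible. I measure all of them in this one picture and cross it with the top view for height.

```bash
cat > m4.py <<'E'
from m2 import *
def pair(n,spec):
    im=cv2.imread(f"pics/{n}.png");c=cam("wrist",pickle.load(open(f"{n}.pkl","rb")));yy,xx=np.mgrid[:400,:640]
    top=cam("top");hsv=cv2.cvtColor(im,cv2.COLOR_BGR2HSV);I=im.astype(int)
    for k,kt,sc,sr,mc,mr,hs,hm,tp in spec:
        e=mv(im,mc,mr);M=onplane(*c,*e[0],.003+hm)
        red=(I[...,2]>I[...,1]+18)&(hsv[...,2]>50)&(np.hypot(xx-kt[0],yy-kt[1])<13)
        ct=cv2.findContours(red.astype(np.uint8),cv2.RETR_EXTERNAL,cv2.CHAIN_APPROX_NONE)[0]
        ke=cv2.fitEllipse(cv2.convexHull(max(ct,key=cv2.contourArea)));K=onplane(*c,*ke[0],.003+hs+.032)
        wh=((hsv[...,1]<60)&(hsv[...,2]>110)&(np.hypot(xx-sc[0],yy-sc[1])<sr)).astype(np.uint8)
        se=cv2.fitEllipse(cv2.convexHull(np.vstack(cv2.findContours(wh,cv2.RETR_EXTERNAL,cv2.CHAIN_APPROX_NONE)[0])))
        S=onplane(*c,*se[0],.003+hs)
        H,g=two(ray(*c,*ke[0]),ray(*top,*tp))
        f=lambda q:[tuple(round(x,1) for x in q[0]),tuple(round(x,1) for x in q[1])]
        print(k,'mov',M[:2].round(4),f(e),'knob',K[:2].round(4),f(ke),'shell',S[:2].round(4),f(se),'x-view',H.round(4),round(g,4))
if __name__=="__main__":
    pair("w3",[('a',(213,185),(227,175),32,(223,17),24,.032,.012,(484.5,168)),('d',(422,193),(411,183),55,(421,36),48,.044,.022,(411,170))])
E
python3 m4.py
```

```text
a mov [ 0.431  -0.3079] [(222.8, 17.1), (26.5, 29.5)] knob [ 0.5892 -0.3122] [(214.5, 185.7), (11.6, 15.6)] shell [ 0.5882 -0.3077] [(227.5, 177.8), (40.2, 47.9)] x-view [ 0.5796 -0.2999  0.1072] 0.0008
d mov [ 0.4499 -0.1149] [(420.8, 35.6), (73.8, 80.2)] knob [ 0.5941 -0.12  ] [(421.2, 193.8), (13.5, 14.4)] shell [ 0.5918 -0.1201] [(412.0, 183.6), (87.2, 95.7)] x-view [ 0.5976 -0.1169  0.0695] 0.0021
```

Movement and cover positions are consistent and their sizes match. I go to cover d at (0.594, -0.120), grasping with the TCP at about z 0.052.

>>> step_arm --pt "-0.016 0.388 0 0 87.6" --pt "-0.016 0.388 0 0 87.6" --pt "-0.016 0.388 0 0 87.6" --pt "-0.016 0.388 0.15 0 87.6" --pt "-0.016 0.388 0.3 0 87.6" --pt "-0.016 0.388 0.45 0 87.6" --pt "-0.016 0.388 0.55 0 87.6" --pt "-0.016 0.388 0.62 0 87.6" --pt "-0.016 0.388 0.66 0 87.6" --pt "-0.016 0.388 0.69 0 87.6" --pt "-0.016 0.388 0.695 0 87.6" --pt "-0.016 0.388 0.695 0 87.6"

```text
time_s: 3.8
tcp_pos: [0.5947, -0.1197, 0.0536]
eef_rot: [-180.0, 0.1, -180.0]
contact_force: [0.1, 0.0, 0.4]
gripper_width: 0.0877
gripper_force: 0.0
```

```bash
python3 m2.py w4
```

```text
3.8 [ 0.5947299  -0.1197244   0.05358075]
```

View pics/w4.png

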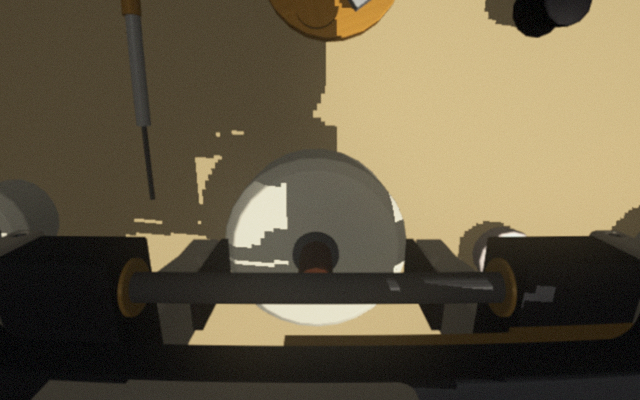

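The knob (317,255) lies centred between the fingers (gap 229–406), so I close.

>>> step_arm --pt "0 0 0 0 10" --pt "0 0 0 0 10" --pt "0 0 0 0 10" --pt "0 0 0 0 10" --pt "0 0 0 0 10" --pt "0 0 0 0 10" --pt "0 0 0 0 10" --pt "0 0 0 0 10" --pt "0 0 0 0 10" --pt "0 0 0 0 10" --newtons 25

```text
time_s: 4.68
tcp_pos: [0.5943, -0.1196, 0.0528]
eef_rot: [-180.0, -0.0, -180.0]
contact_force: [-0.4, -0.2, -0.0]
gripper_width: 0.0265
gripper_force: 0.0
```

>>> step_arm --pt "0 0 0 0 10" --pt "0 0 0 0 10" --pt "0 0 0 0 10" --pt "0 0 0 0 10" --pt "0 0 0 0 10" --pt "0 0 0 0 10"

```text
time_s: 5.18
tcp_pos: [0.5943, -0.1196, 0.0528]
eef_rot: [-180.0, -0.0, -180.0]
contact_force: [0.8, -0.8, -0.6]
gripper_width: 0.0154
gripper_force: 25.0
```

>>> step_arm --pt "0 0 -0.06 0 10" --pt "0 0 -0.12 0 10" --pt "0 0 -0.2 0 10" --pt "0 0 -0.28 0 10" --pt "0 0 -0.28 0 10"

```text
time_s: 5.6
tcp_pos: [0.5966, -0.1197, 0.1269]
eef_rot: [-180.0, 0.3, -179.9]
contact_force: [0.7, -0.3, -1.6]
gripper_width: 0.0152
gripper_force: 25.0
```

```bash
python3 m2.py w5
```

```text
5.6 [ 0.59659288 -0.1197215   0.12694092]
```

View pics/w5.png

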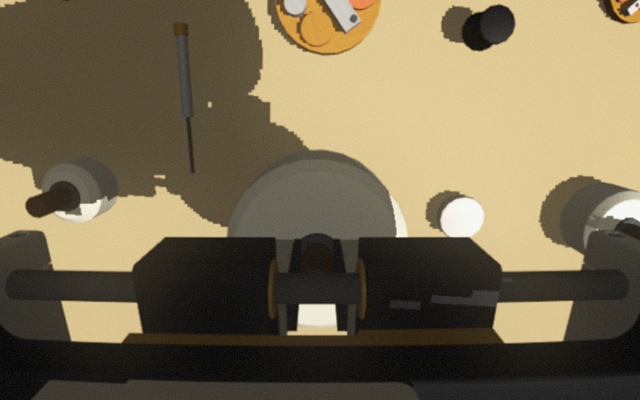

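The cover hangs level in the grip. The measured shift from knob to movement is (-0.146, +0.005). I carry it over, then lower it.

>>> step_arm --pt "0.1 0.02 0 0 10" --pt "0.22 0.02 0 0 10" --pt "0.34 0.02 0 0 10" --pt "0.46 0.02 0 0 10" --pt "0.55 0.02 0 0 10" --pt "0.584 0.02 0 0 10" --pt "0.584 0.02 0 0 10" --pt "0.584 0.02 0 0 10" --pt "0.584 0.02 0 0 10"

```text
time_s: 6.4
tcp_pos: [0.4493, -0.1146, 0.1228]
eef_rot: [-180.0, 0.0, -179.9]
contact_force: [0.0, -0.6, -0.7]
gripper_width: 0.0152
gripper_force: 25.0
```

>>> step_arm --pt "0 0 0.06 0 10" --pt "0 0 0.12 0 10" --pt "0 0 0.17 0 10" --pt "0 0 0.21 0 10" --pt "0 0 0.24 0 10" --pt "0 0 0.26 0 10" --pt "0 0 0.27 0 10" --pt "0 0 0.275 0 10" --pt "0 0 0.28 0 10" --pt "0 0 0.28 0 10" --pt "0 0 0.28 0 10"

```text
time_s: 7.32
tcp_pos: [0.4486, -0.1147, 0.0532]
eef_rot: [180.0, 0.0, -180.0]
contact_force: [0.3, -0.2, -0.4]
gripper_width: 0.0152
gripper_force: 25.0
```

>>> step_arm --pt "0 0 0.004 0 10" --pt "0 0 0.004 0 87.6" --pt "0 0 0.004 0 87.6" --pt "0 0 0.004 0 87.6" --pt "0 0 0.004 0 87.6" --pt "0 0 0.004 0 87.6" --pt "0 0 0.004 0 87.6" --pt "0 0 -0.2 0 87.6" --pt "0 0 -0.4 0 87.6" --pt "0 0 -0.6 0 87.6" --pt "0 0 -0.692 0 87.6" --pt "0 0 -0.692 0 87.6"

```text
time_s: 8.32
tcp_pos: [0.4515, -0.1151, 0.2332]
eef_rot: [-180.0, 0.6, -179.9]
contact_force: [1.2, -0.4, 0.5]
gripper_width: 0.0832
gripper_force: 0.0
```

>>> step_arm --pt "-0.4 0 0 0 87.6" --pt "-0.4 0 0 0 87.6" --pt "-0.4 0 0 0 87.6" --pt "-0.4 0 0 0 87.6" --pt "-0.4 0 0 0 87.6" --pt "-0.4 0 0 0 87.6"

```text
time_s: 8.82
tcp_pos: [0.5477, -0.1147, 0.2252]
eef_rot: [-180.0, -0.1, -180.0]
contact_force: [-0.7, -0.4, -0.7]
gripper_width: 0.0879
gripper_force: 0.0
```

```bash
python3 m2.py w6; python3 - <<'E'
from m2 import *
cv2.imwrite("pics/top1.png",eyes.capture("top")[:,:,::-1])
a=cv2.imread("pics/w6.png")[:300];b=cv2.resize(cv2.imread("pics/top1.png")[120:280,180:540],None,fx=640/360,fy=640/360);cv2.imwrite("pics/c6.png",np.vstack([a,b]))
E
```

```text
8.8167 [ 0.54767689 -0.11469473  0.22523667]
```

View pics/c6.png

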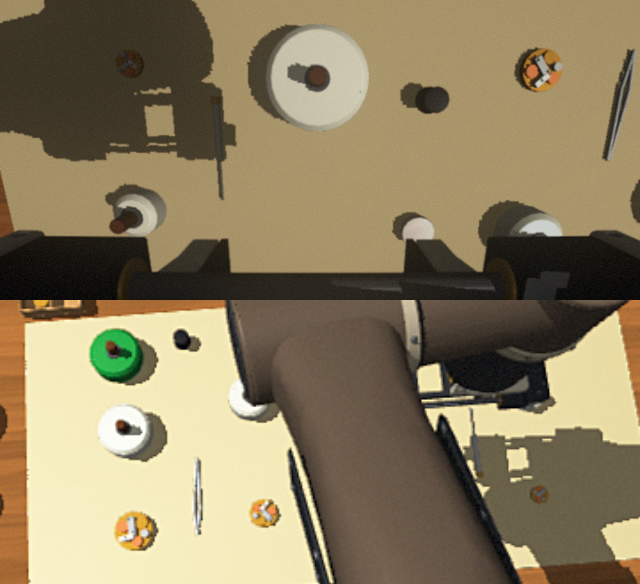

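Cover d stands flat over its movement, shell centre at (318,78) in the wrist view. Movements a (130,63) and b (541,69) are still in place. Next is cover a.

>>> step_arm --pt "-0.165 -0.793 0 0 87.6" --pt "-0.165 -0.793 0 0 87.6" --pt "-0.165 -0.793 0 0 87.6" --pt "-0.165 -0.793 0 0 87.6" --pt "-0.165 -0.793 0 0 87.6" --pt "-0.165 -0.793 0.15 0 87.6" --pt "-0.165 -0.793 0.3 0 87.6" --pt "-0.165 -0.793 0.45 0 87.6" --pt "-0.165 -0.793 0.5 0 87.6" --pt "-0.165 -0.793 0.5 0 87.6"

```text
time_s: 9.75
tcp_pos: [0.587, -0.3121, 0.0975]
eef_rot: [179.9, -0.4, -180.0]
contact_force: [0.3, -0.1, 0.4]
gripper_width: 0.0878
gripper_force: 0.0
```

>>> step_arm --pt "0 0 0.1 0 87.6" --pt "0 0 0.18 0 87.6" --pt "0 0 0.22 0 87.6" --pt "0 0 0.24 0 87.6" --pt "0 0 0.24 0 87.6"

```text
time_s: 10.17
tcp_pos: [0.5902, -0.3129, 0.0416]
eef_rot: [-180.0, 0.0, -179.9]
contact_force: [0.2, 0.3, -0.1]
gripper_width: 0.0876
gripper_force: 0.0
```

```bash
python3 m2.py w7
```

```text
10.1667 [ 0.59022159 -0.31286289  0.04164415]
```

View pics/w7.png

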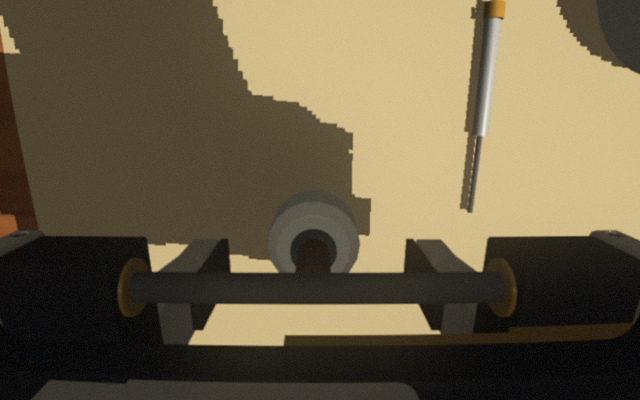

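Cover a's knob (314,255) is between the fingers, nearly centred, so I close and lift.

>>> step_arm --pt "0 0 0 0 10" --pt "0 0 0 0 10" --pt "0 0 0 0 10" --pt "0 0 0 0 10" --pt "0 0 0 0 10" --pt "0 0 0 0 10" --pt "0 0 0 0 10" --pt "0 0 0 0 10" --pt "0 0 0 0 10" --pt "0 0 0 0 10" --pt "0 0 0 0 10" --pt "0 0 0 0 10"

```text
time_s: 11.22
tcp_pos: [0.5897, -0.3129, 0.0408]
eef_rot: [-180.0, -0.0, -180.0]
contact_force: [0.5, -0.1, -0.2]
gripper_width: 0.0152
gripper_force: 25.0
```

>>> step_arm --pt "0 0 0 0 10" --pt "0 0 0 0 10" --pt "0 0 0 0 10" --pt "0 0 0 0 10" --pt "0 0 0 0 10"

```text
time_s: 11.63
tcp_pos: [0.5897, -0.3129, 0.0408]
eef_rot: [180.0, -0.0, -180.0]
contact_force: [0.4, -0.3, -0.7]
gripper_width: 0.0152
gripper_force: 25.0
```

>>> step_arm --pt "0 0 -0.08 0 10" --pt "0 0 -0.16 0 10" --pt "0 0 -0.2 0 10" --pt "0.06 0.02 -0.2 0 10" --pt "0.18 0.02 -0.2 0 10" --pt "0.3 0.02 -0.2 0 10" --pt "0.42 0.02 -0.2 0 10" --pt "0.54 0.02 -0.2 0 10" --pt "0.61 0.02 -0.2 0 10" --pt "0.634 0.02 -0.2 0 10" --pt "0.634 0.02 -0.2 0 10" --pt "0.634 0.02 -0.2 0 10"

```text
time_s: 12.63
tcp_pos: [0.4321, -0.3083, 0.0913]
eef_rot: [-180.0, 0.1, -180.0]
contact_force: [0.2, -0.6, -0.5]
gripper_width: 0.0151
gripper_force: 25.0
```

>>> step_arm --pt "0 0 0.06 0 10" --pt "0 0 0.11 0 10" --pt "0 0 0.15 0 10" --pt "0 0 0.175 0 10" --pt "0 0 0.19 0 10" --pt "0 0 0.195 0 10" --pt "0 0 0.2 0 10" --pt "0 0 0.203 0 10" --pt "0 0 0.203 0 10"

```text
time_s: 13.38
tcp_pos: [0.4316, -0.3081, 0.0404]
eef_rot: [-180.0, 0.0, -180.0]
contact_force: [-0.3, -0.5, -1.0]
gripper_width: 0.0152
gripper_force: 25.0
```

>>> step_arm --pt "0 0 0 0 87.6" --pt "0 0 0 0 87.6" --pt "0 0 0 0 87.6" --pt "0 0 0 0 87.6" --pt "0 0 0 0 87.6" --pt "0 0 0 0 87.6" --pt "0 0 -0.15 0 87.6" --pt "0 0 -0.3 0 87.6" --pt "0 0 -0.45 0 87.6" --pt "0 0 -0.6 0 87.6" --pt "0 0 -0.74 0 87.6" --pt "0 0 -0.74 0 87.6"

```text
time_s: 14.38
tcp_pos: [0.4343, -0.3098, 0.233]
eef_rot: [-179.7, 0.6, -179.9]
contact_force: [1.6, -1.0, 1.0]
gripper_width: 0.0859
gripper_force: 0.0
```

>>> step_arm --pt "-0.2 1 0 0 87.6" --pt "-0.2 1 0 0 87.6" --pt "-0.2 1 0 0 87.6" --pt "-0.2 1 0 0 87.6" --pt "-0.2 1 0 0 87.6" --pt "-0.2 1 0 0 87.6" --pt "-0.2 1 0 0 87.6"

```text
time_s: 14.97
tcp_pos: [0.4822, -0.0532, 0.2253]
eef_rot: [180.0, 0.1, -179.7]
contact_force: [0.0, 0.2, -0.4]
gripper_width: 0.0876
gripper_force: 0.0
```

>>> step_arm --pt "-0.23 1 0 0 87.6" --pt "-0.23 1 0 0 87.6" --pt "-0.23 1 0 0 87.6" --pt "-0.23 1 0 0 87.6" --pt "-0.23 1 0 0 87.6" --pt "-0.23 1 0 0 87.6" --pt "-0.23 1 0 0 87.6" --pt "-0.23 1 0 0 87.6"

```text
time_s: 15.63
tcp_pos: [0.5386, 0.1947, 0.2241]
eef_rot: [-180.0, -0.1, -179.8]
contact_force: [0.0, -0.4, 0.2]
gripper_width: 0.088
gripper_force: 0.0
```

```bash
python3 m2.py w8
```

```text
15.6333 [0.53857043 0.19467851 0.22409908]
```

>>> step_arm --pt "-0.2 0.02 0 0 87.6" --pt "-0.2 0.02 0 0 87.6" --pt "-0.2 0.02 0 0 87.6" --pt "-0.2 0.02 0 0 87.6" --pt "-0.2 0.02 0 0 87.6"

```text
time_s: 16.1
tcp_pos: [0.5877, 0.196, 0.2251]
eef_rot: [-180.0, -0.0, 180.0]
contact_force: [-0.8, -0.2, 0.3]
gripper_width: 0.0878
gripper_force: 0.0
```

```bash
python3 m2.py w9; python3 -c "
import cv2,numpy as np
cv2.imwrite('pics/c9.png',np.vstack([cv2.imread('pics/w8.png')[:280],cv2.imread('pics/w9.png')[:320]]))"
```

```text
16.1 [0.58773263 0.19601822 0.22508129]
```

View pics/c9.png

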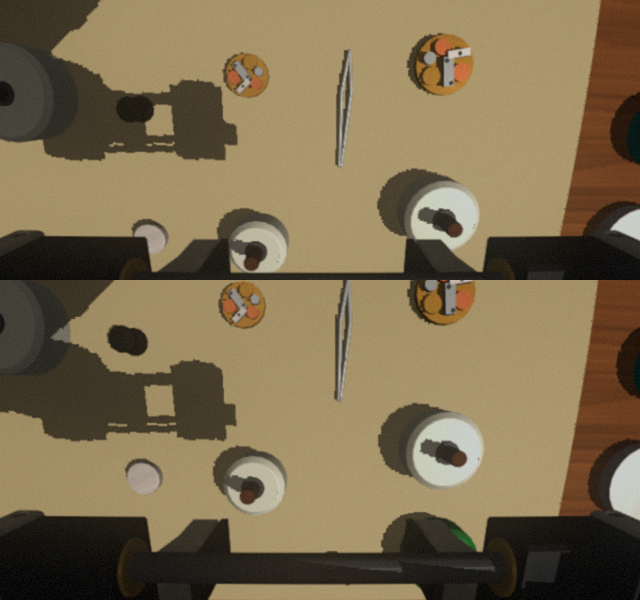

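In w8, movement b is at (246,75) and movement c at (441,65). In w9, cover b has its shell at (255,205) and knob top at (248,216). Candidates for cover c in w9 are white at (445,170) with knob top (458,178), and green at (465,255), which is the look-alike. White is the one meant.

```bash
cat > m5.py <<'E'
from m4 import *
im=cv2.imread("pics/w8.png");c=cam("wrist",pickle.load(open("w8.pkl","rb")))
for k,p,rad,h in(('b',(246,75),30,.014),('c',(441,65),40,.018)):
    e=mv(im,p,rad);print('w8 mov',k,onplane(*c,*e[0],.003+h)[:2].round(4),e)
pair("w9",[('b',(248,216),(255,205),40,(243,24),30,.036,.014,(320.5,170.5)),('c',(458,178),(445,170),46,(443,18),40,.040,.018,(247.5,190))])
pair("w8",[('c',(455,229),(442,215),42,(441,65),40,.040,.018,(247.5,190))])
E
python3 m5.py
```

```text
w8 mov b [0.4349 0.1248] ((246.5512237548828, 74.89847564697266), (41.38458251953125, 43.798179626464844), 153.18862915039062)
w8 mov c [0.4236 0.3215] ((443.8468017578125, 64.02070617675781), (56.002811431884766, 61.484107971191406), 22.207103729248047)
b mov [0.4362 0.1248] [(242.6, 24.2), (42.8, 46.2)] knob [0.616  0.1309] [(247.2, 216.6), (13.4, 14.7)] shell [0.6134 0.1342] [(256.2, 204.6), (58.2, 61.7)] x-view [0.6212 0.1274 0.0547] 0.0004
c mov [0.4316 0.3223] [(445.6, 19.0), (46.8, 61.6)] knob [0.5785 0.3276] [(458.8, 178.8), (13.1, 14.5)] shell [0.5772 0.3277] [(446.4, 170.8), (69.5, 81.1)] x-view [0.577  0.3256 0.0796] 0.001
c mov [0.4236 0.3215] [(443.8, 64.0), (56.0, 61.5)] knob [0.5782 0.3275] [(454.7, 229.8), (11.9, 14.1)] shell [0.5752 0.328 ] [(443.8, 216.4), (67.1, 74.1)] x-view [0.5766 0.3256 0.0794] 0.0
```

Positions agree: cover b at (0.616, 0.131) goes to (0.4355, 0.1248), and cover c at (0.578, 0.3275) goes to (0.424, 0.3217). Cover b is next.

>>> step_arm --pt "-0.113 -0.26 0 0 87.6" --pt "-0.113 -0.26 0 0 87.6" --pt "-0.113 -0.26 0.15 0 87.6" --pt "-0.113 -0.26 0.3 0 87.6" --pt "-0.113 -0.26 0.45 0 87.6" --pt "-0.113 -0.26 0.55 0 87.6" --pt "-0.113 -0.26 0.63 0 87.6" --pt "-0.113 -0.26 0.68 0 87.6" --pt "-0.113 -0.26 0.71 0 87.6" --pt "-0.113 -0.26 0.726 0 87.6" --pt "-0.113 -0.26 0.726 0 87.6" --pt "-0.113 -0.26 0.726 0 60"

```text
time_s: 17.15
tcp_pos: [0.6171, 0.1324, 0.0446]
eef_rot: [180.0, 0.1, -179.9]
contact_force: [0.4, -0.2, 0.8]
gripper_width: 0.0846
gripper_force: 0.0
```

>>> step_arm --pt "0 0 0 0 10" --pt "0 0 0 0 10" --pt "0 0 0 0 10" --pt "0 0 0 0 10" --pt "0 0 0 0 10" --pt "0 0 0 0 10" --pt "0 0 0 0 10" --pt "0 0 0 0 10" --pt "0 0 0 0 10" --pt "0 0 0 0 10" --pt "0 0 0 0 10" --pt "0 0 0 0 10"

```text
time_s: 18.15
tcp_pos: [0.6166, 0.1321, 0.0435]
eef_rot: [-180.0, -0.0, -180.0]
contact_force: [-0.5, -0.5, 0.5]
gripper_width: 0.0153
gripper_force: 25.0
```

>>> step_arm --pt "0 0 0 0 10" --pt "0 0 0 0 10" --pt "0 0 0 0 10"

```text
time_s: 18.4
tcp_pos: [0.6166, 0.1322, 0.0435]
eef_rot: [180.0, -0.0, -180.0]
contact_force: [-0.3, 0.4, -1.1]
gripper_width: 0.0157
gripper_force: 25.0
```

>>> step_arm --pt "0 0 -0.1 0 10" --pt "0 0 -0.2 0 10" --pt "0.06 -0.027 -0.2 0 10" --pt "0.18 -0.027 -0.2 0 10" --pt "0.3 -0.027 -0.2 0 10" --pt "0.42 -0.027 -0.2 0 10" --pt "0.54 -0.027 -0.2 0 10" --pt "0.64 -0.027 -0.2 0 10" --pt "0.7 -0.027 -0.2 0 10" --pt "0.722 -0.027 -0.2 0 10" --pt "0.722 -0.027 -0.2 0 10" --pt "0.722 -0.027 -0.2 0 10"

```text
time_s: 19.4
tcp_pos: [0.437, 0.1258, 0.094]
eef_rot: [180.0, 0.1, -179.9]
contact_force: [1.0, 0.4, 0.2]
gripper_width: 0.0153
gripper_force: 25.0
```

>>> step_arm --pt "0 0 0.06 0 10" --pt "0 0 0.11 0 10" --pt "0 0 0.15 0 10" --pt "0 0 0.175 0 10" --pt "0 0 0.19 0 10" --pt "0 0 0.195 0 10" --pt "0 0 0.2 0 10" --pt "0 0 0.203 0 10" --pt "0 0 0.203 0 10"

```text
time_s: 20.15
tcp_pos: [0.4367, 0.1255, 0.0434]
eef_rot: [180.0, 0.0, -180.0]
contact_force: [0.3, -0.6, 0.0]
gripper_width: 0.0154
gripper_force: 25.0
```

>>> step_arm --pt "0 0 0 0 87.6" --pt "0 0 0 0 87.6" --pt "0 0 0 0 87.6" --pt "0 0 0 0 87.6" --pt "0 0 0 0 87.6" --pt "0 0 0 0 87.6" --pt "0 0 -0.15 0 87.6" --pt "0 0 -0.3 0 87.6" --pt "0 0 -0.45 0 87.6" --pt "0 0 -0.6 0 87.6" --pt "0 0 -0.6 0 87.6" --pt "0 0 -0.6 0 87.6"

```text
time_s: 21.15
tcp_pos: [0.4372, 0.1262, 0.1952]
eef_rot: [179.8, 0.2, -180.0]
contact_force: [-0.9, 0.5, -0.6]
gripper_width: 0.0862
gripper_force: 0.0
```

>>> step_arm --pt "-0.568 0.81 0 0 87.6" --pt "-0.568 0.81 0 0 87.6" --pt "-0.568 0.81 0 0 87.6" --pt "-0.568 0.81 0 0 87.6" --pt "-0.568 0.81 0 0 87.6" --pt "-0.568 0.81 0 0 87.6" --pt "-0.568 0.81 0 0 87.6" --pt "-0.568 0.81 0.12 0 87.6" --pt "-0.568 0.81 0.24 0 87.6" --pt "-0.568 0.81 0.3 0 87.6" --pt "-0.568 0.81 0.3 0 87.6"

```text
time_s: 22.07
tcp_pos: [0.5752, 0.3257, 0.1117]
eef_rot: [-179.7, -0.4, 180.0]
contact_force: [0.2, 0.1, -0.7]
gripper_width: 0.0874
gripper_force: 0.0
```

>>> step_arm --pt "0 0 0.1 0 87.6" --pt "0 0 0.18 0 87.6" --pt "0 0 0.24 0 87.6" --pt "0 0 0.27 0 87.6" --pt "0 0 0.284 0 87.6" --pt "0 0 0.284 0 87.6"

```text
time_s: 22.57
tcp_pos: [0.578, 0.3278, 0.0467]
eef_rot: [-180.0, -0.0, -180.0]
contact_force: [-0.0, -0.2, 0.4]
gripper_width: 0.0882
gripper_force: 0.0
```

```bash
python3 m2.py w10
```

```text
22.5667 [0.57803994 0.32777434 0.0466728 ]
```

View pics/w10.png

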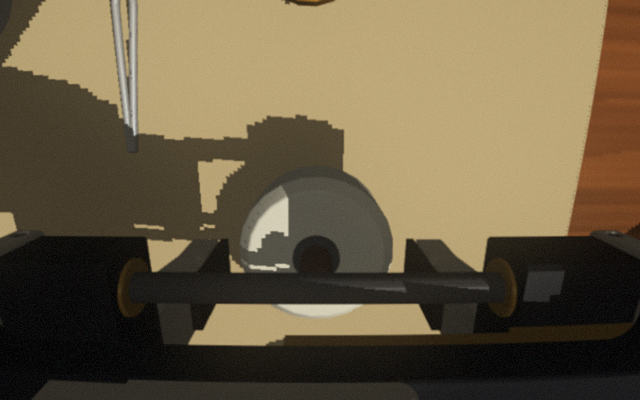

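The white cover c is centred between the fingers (knob at 317,255), so I close.

>>> step_arm --pt "0 0 0 0 10" --pt "0 0 0 0 10" --pt "0 0 0 0 10" --pt "0 0 0 0 10" --pt "0 0 0 0 10" --pt "0 0 0 0 10" --pt "0 0 0 0 10" --pt "0 0 0 0 10" --pt "0 0 0 0 10" --pt "0 0 0 0 10" --pt "0 0 0 0 10" --pt "0 0 0 0 10"

```text
time_s: 23.62
tcp_pos: [0.578, 0.3278, 0.0468]
eef_rot: [-180.0, -0.0, -180.0]
contact_force: [0.5, -0.3, -0.0]
gripper_width: 0.0152
gripper_force: 25.0
```

>>> step_arm --pt "0 0 0 0 10" --pt "0 0 0 0 10" --pt "0 0 0 0 10" --pt "0 0 0 0 10"

```text
time_s: 23.95
tcp_pos: [0.578, 0.3278, 0.0468]
eef_rot: [-180.0, -0.0, -180.0]
contact_force: [-0.9, -0.8, -0.7]
gripper_width: 0.0157
gripper_force: 25.0
```

>>> step_arm --pt "0 0 -0.1 0 10" --pt "0 0 -0.2 0 10" --pt "0 0 -0.22 0 10" --pt "0.1 -0.023 -0.22 0 10" --pt "0.22 -0.023 -0.22 0 10" --pt "0.34 -0.023 -0.22 0 10" --pt "0.46 -0.023 -0.22 0 10" --pt "0.56 -0.023 -0.22 0 10" --pt "0.6 -0.023 -0.22 0 10" --pt "0.616 -0.023 -0.22 0 10" --pt "0.616 -0.023 -0.22 0 10" --pt "0.616 -0.023 -0.22 0 10"

```text
time_s: 24.95
tcp_pos: [0.4248, 0.3226, 0.1021]
eef_rot: [180.0, 0.0, -179.9]
contact_force: [0.1, -0.6, -1.5]
gripper_width: 0.0157
gripper_force: 25.0
```

>>> step_arm --pt "0 0 0.06 0 10" --pt "0 0 0.12 0 10" --pt "0 0 0.16 0 10" --pt "0 0 0.19 0 10" --pt "0 0 0.207 0 10" --pt "0 0 0.215 0 10" --pt "0 0 0.22 0 10" --pt "0 0 0.223 0 10" --pt "0 0 0.223 0 10"

```text
time_s: 25.7
tcp_pos: [0.4243, 0.3223, 0.0467]
eef_rot: [180.0, 0.0, -179.9]
contact_force: [-0.2, -0.5, -1.1]
gripper_width: 0.0152
gripper_force: 25.0
```

>>> step_arm --pt "0 0 0 0 87.6" --pt "0 0 0 0 87.6" --pt "0 0 0 0 87.6" --pt "0 0 0 0 87.6" --pt "0 0 0 0 87.6" --pt "0 0 0 0 87.6" --pt "0 0 -0.15 0 87.6" --pt "0 0 -0.3 0 87.6" --pt "0 0 -0.45 0 87.6" --pt "0 0 -0.6 0 87.6" --pt "0 0 -0.72 0 87.6" --pt "0 0 -0.72 0 87.6"

```text
time_s: 26.7
tcp_pos: [0.4264, 0.3243, 0.2332]
eef_rot: [179.6, 0.4, -179.9]
contact_force: [1.0, 0.3, 0.9]
gripper_width: 0.0861
gripper_force: 0.0
```

>>> step_arm --pt "-0.55 -0.4 0 0 87.6" --pt "-0.55 -0.4 0 0 87.6" --pt "-0.55 -0.4 0 0 87.6" --pt "-0.55 -0.4 0 0 87.6" --pt "-0.55 -0.4 0 0 87.6" --pt "-0.55 -0.4 0 0 87.6" --pt "-0.55 -0.4 0 0 87.6"

```text
time_s: 27.28
tcp_pos: [0.5615, 0.2217, 0.2254]
eef_rot: [-180.0, -0.1, 180.0]
contact_force: [-0.7, 0.4, 0.2]
gripper_width: 0.088
gripper_force: 0.0
```

```bash
python3 m2.py w11; python3 - <<'E'
from m2 import *
for n in("scene","top"): cv2.imwrite(f"pics/{n}2.png",eyes.capture(n)[:,:,::-1])
a=cv2.imread("pics/w11.png")[:240];b=cv2.resize(cv2.imread("pics/scene2.png")[110:330,60:480],(640,335));cv2.imwrite("pics/c11.png",np.vstack([a,b]))
E
```

```text
27.2833 [0.56145258 0.22168527 0.22543841]
```

View pics/c11.png

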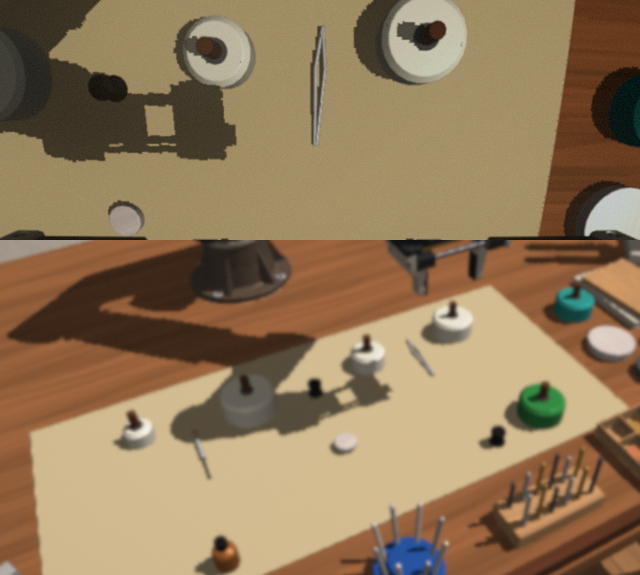

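All four covers stand flat, with b and c level in the wrist view and a and d upright in the scene view. No brass shows outside. I check a, b and c numerically once before handing in.

```bash
python3 - <<'E'
from m2 import *
w=cam("wrist",pickle.load(open("w11.pkl","rb")))
for k,p,z in(('b',(206,46),.071),('c',(437,31),.075)): print(k,onplane(*w,*p,z).round(4))
ims=[cv2.imread(f"pics/{n}2.png") for n in("top","scene")];cs=[cam(n) for n in("top","scene")];yy,xx=np.mgrid[:400,:640]
P=[]
for j,p in enumerate([(483,224),(148,229)]):
    I=ims[j].astype(int);m=((I.max(2)<125)&(I[...,2]>I[...,1]+12)&(np.hypot(xx-p[0],yy-p[1])<12)).astype(np.uint8)
    n,l,s,c=cv2.connectedComponentsWithStats(m);i=1+np.argmax(s[1:,4]);print(s[i],c[i]);P.append(c[i])
print('a knob mid',two(ray(*cs[0],*P[0]),ray(*cs[1],*P[1])))
E
```

```text
b [0.4379 0.1291 0.071 ]
c [0.4269 0.3228 0.075 ]
[484 224  10   6  50] [488.48 226.5 ]
[144 223   8  10  51] [147.31372549 227.41176471]
a knob mid (array([ 0.43148408, -0.30850375,  0.05045788]), np.float64(0.0005703256742119107))
```

```bash
python3 -c "
from plant import workorder
print(workorder.close_job())"
```

```text
the job is handed in; nothing more can be done
None
```

All four white covers stand over their own movements, each checked in the final camera views (a, b and c also by measured position), and the job was handed in at about 27 s of the 112 s allowed; the hand-in call gave no verdict.

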